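Index the dial four clicks on and lock it

TASK

The round indexing turret that carries the brass dial must be set for the next cut. By its upright handle, wind it anticlockwise (seen from above) until it bears with a light but definite push, about 8 N, on its sprung home stop, never more than 15 N there, and keep it there for half a second; then wind it clockwise exactly four clicks from home and let it rest in that click. Finally press the lock pin gently down until it is fully home, let go, and leave the things around it alone.

Things in the scene. Friction and masses are not known exactly. Their poses are not given: they have to be found in the camera images.
- index_base: Fixed grey round base plate, 180 mm across, 16 mm thick; origin at the centre of its underside, on the turret's axis; z up. Heights here are above its underside, angles are in its frame, anticlockwise from its +x axis seen from above. It carries the turret, the roller detent (at 150 deg), the home stop (near 100 deg) and the lock pin (at -150 deg, in a guide post 58 mm high).
- turret: Aluminium disc with 12 round lobes and 12 notches on its rim, 116 mm across, top at 38 mm, with a brass dial 62 mm wide and 4 mm thick in its middle. It turns about the base's z axis, on which its origin lies. At home its axes are parallel to the base's; from there it turns clockwise, 30 deg a click, to a hard limit at 170 deg.
- detent_barrel (a point): Top centre (42 mm up) of the steel detent barrel at the rim. Its sprung roller clicks into a notch at home and at every 30 deg from home, pulls the turret into the nearest click (from up to about 13 deg off) and holds it there. Turning over a lobe takes about 4 N at the handle; past the lobe the turret pulls forward with up to 3 N.
- handle_centre (a point): Centre (73 mm up) of the upright black handle grip, round, 18 mm thick, 54 mm tall (46 to 100 mm up), which spins freely on a pin standing on the turret 48 mm from its axis. At home the handle is at 90 deg; n clicks on it is at 90 - 30 n deg, so at -30 deg after four. It can be gripped from above and led round the arc without turning the hand.
- lug_face (a point): Stop face of the turret's lug, 66 mm from the turret axis, 28 mm up. The lug is a block 12 mm wide and 12 mm high that stands out of the rim to 74 mm from the axis, outside the handle; its anticlockwise face meets the home stop.
- home_stop: The home stop: a sprung round steel nose of 12 mm diameter in a block at the rim; origin at the nose's centre, 66 mm from the turret axis, 28 mm up. In the home click the lug stands 0.3 mm off it; turning on anticlockwise compresses its spring at 9 N per mm (hard limit at 4 mm). The detent takes the first 3 N of a push on the handle, the stop 0.7 of the rest: 14 N on the handle gives 8 N on the stop.
- lock_pin: Upright steel lock pin of 10 mm diameter with a round tip and a dark round head 25 mm wide and 10 mm thick, 59 mm from the turret axis at -150 deg. Pushed straight down it slides 12 mm (about 5 N of friction, and it stays where it is left) into the notch below it. It goes down only when the turret rests in a click; otherwise it sits on a lobe.
- lock_top (a point): Top centre of the lock pin's head: 80 mm up at the start, 68 mm up when fully home.
- salt_jar: Bystander: milky square jar with a blue cap, 46x45x64 mm, beside the base. Origin at the centre of its underside.
- tweezers: Bystander: steel tweezers, 122 mm long, 8 mm high, beside the base. Origin at the centre of its underside.
- bench_block: Bystander: steel block 50x50x24 mm behind the base. Origin at the centre of its underside.
- pitch_block_1: Bystander: round wooden dop with black pitch, 52 mm wide, 36 mm high, behind the base. Origin at the centre of its underside.
- wood_offcut: Bystander: wooden offcut 50x58x26 mm behind the base. Origin at the centre of its underside.
- eraser: Bystander: eraser 23x45x13 mm beside the base. Origin at the centre of its underside.

How it is judged:
By the outcome, as a careful person would: the job done as asked, in the order asked, and still so for the second after the job is handed in, with the robot touching nothing.
It also fails if it takes over 72 s, if anything falls off the work surface, if the arm or the gripper's body presses on something with over 40 N, if the wrist force passes 120 N, or if a joint passes its speed limit or range.

ROBOT

A 6-joint arm with a two-finger parallel gripper is mounted at the origin on a cart in front of the work surface, level with it; the furniture and walls round the work are solid. World frame = base frame: x ahead of the robot, y to its left, z up, the work surface at z = 0. Lengths are in mm, angles in rad, forces in N, time in s.
With the tool pointing down it reaches from about 300 to 775 mm from the base axis. Payload 14.6 kg.
Tool frame: the origin (TCP) lies midway between the tips of the shut fingers; the grasp point (between the pads) lies 19 mm behind it; z points along the fingers, y is the direction in which the jaws open and shut (so a half turn about z gives the same grasp; the last joint's range is limited). The gripper opens to 94 mm and grips with 3 to 60 N. Pads are 16 mm wide; open, the fingers measure 119 mm over their backs; the gripper's body (75 mm by 177 mm) begins 78 mm behind the grasp point.
Start: joints at [1.279, 0.3, 1.521, -0, 1.321, -0.067], TCP at [122.599, 536.152, 205.446] pointing down, gripper open.
Joint ranges: [-3.03, 3.03], [-0.79, 2.21], [0.23, 2.52], [-1.04, 4.18], [0, 3.07], [-2.55, 2.55]. Speed limits (rad/s): [2.22, 2.22, 2.57, 3.14, 3.14, 3.14].

INTERFACE

Orientations are given as [roll, pitch, yaw] about the fixed x, y, z axes, in that order (R = Rz(yaw) Ry(pitch) Rx(roll)).
In Python, from cell import read_state, camera, get_calibration, sign_off gives the robot as it stands.
- The arm moves only by the tool carry_out, never from a script. Its argument "series" is a list of rows, each an object with "delta_pos": the shift along the world's x, y, z in mm, a list of three; "turn": the turn, a rotation vector about the world's x, y, z in rad, a list of three; "hand": the opening, from 0 (shut) to 1 (fully open). A call has 1 to 8 rows; each row is the pose to reach, as a shift and turn from the pose commanded when the call began; what a row does not reach only later rows make up. A row lasts 1/8 s, in which the tool goes at most 62.5 mm and 10.7 degrees, less where a joint would pass 70% of its speed; a pose out of reach is approached as far as the arm can. A call with a gripper value outside its range is refused whole. The fingers move at their own pace and stop on an object; "squeeze" is the grip in N (left out, the last holds). Time passes only in rows, so rows that repeat a pose let the fingers close. It gives the time, the measured TCP pose, the force and the opening at its end, in the units of the state.
- read_state(): the state, without advancing time (a new reading comes with each control period).
- camera(name): name is "scene" or "top" or "wrist"; returns the picture (400x640x3 uint8, red, green, blue); there is no depth.
- get_calibration(name): a dict with "intrinsics" (3x3 intrinsics, pixels), "pose" (4x4, takes a point from camera to world coordinates). Camera axes: x right, y down, z forward; pixel columns grow to the right and rows downward; lengths in mm; the calibration is good to about 2 mm. The wrist camera is an equidistant fisheye: a pixel r from the principal point sees the ray r / f radians off the axis. A picture is of the moment at which its call begins: read the wrist's pose just before it. get_calibration takes no time and is no camera call; for the wrist camera it gives the pose at the moment of the call.
- sign_off(): hands the job in, once; it reports no verdict.
The state is a dict: "clock": time; "joints": joint angles; "qd": joint speeds; "effort": joint torques, N m; "eef_pos": TCP position; "eef_rot": TCP orientation; "wrist_force": force on the tool from outside, world axes, zero at the start; "moment": the same for the moment, N m; "finger_gap": finger opening in mm.
Only numpy, scipy, OpenCV 4.12 (cv2) and the standard library are available. Lean on these libraries where they do the work, as an engineer would, in place of code of your own. Each camera call takes 0.05 s, during which the arm holds its last target.

## Working session

There is one attempt and no reset: what is moved stays moved. The work goes in short steps, Python scripts to look and compute and a tool call to move; the robot and the scene stay as the last step left them, time stands still between calls to the robot, and variables do not carry over. Pictures are saved under pics/ and viewed, and the job is handed in when it is done.

Besides the shell and the picture viewer there is one more tool, called as a command line: name --argument value ..., lists and objects as JSON in quotes. carry_out: Moves the arm, as the interface text tells. Its arguments: {"type":"object","properties":{"series":{"type":"array"},"squeeze":{"type":"number"}},"required":["series"]}

```bash
mkdir -p pics; ls
python3 - <<'E'
from cell import *
import cv2
s=read_state();print(s)
for n in("scene","top","wrist"):
    c=get_calibration(n);print(n,c)
    cv2.imwrite(f"pics/{n}0.png",camera(n)[:,:,::-1])
E
```

```text
pics
{'clock': 0.0, 'joints': array([ 1.27942399e+00,  3.00507686e-01,  1.52157138e+00,  3.37706447e-06,
        1.32071618e+00, -6.65730458e-02]), 'qd': array([-0.00038835,  0.00080142,  0.00133272,  0.00211541, -0.00021475,
        0.00029622]), 'effort': array([ 5.07059904e-04, -5.31808734e+01, -3.52734411e+01,  7.08668190e-02,
        2.44415668e-02, -1.11486959e-04]), 'eef_pos': array([122.5124245 , 535.91079102, 204.8703711 ]), 'eef_rot': array([-3.14039294e+00, -8.32650658e-05,  2.91679248e+00]), 'wrist_force': array([-0.46837635, -0.24912111,  1.02649316]), 'moment': array([-0.02696077, -0.02840423,  0.02463193]), 'finger_gap': 94.08783980992338}
scene {'intrinsics': array([[478.52925381,   0.        , 327.38918092],
       [  0.        , 478.52925381, 202.63068043],
       [  0.        ,   0.        ,   1.        ]]), 'pose': array([[-9.92661221e-01, -7.64331980e-02,  9.37105446e-02,
         5.63621376e+02],
       [-1.19221909e-01,  4.88831294e-01, -8.64193325e-01,
         5.96797710e+02],
       [ 2.02444127e-02, -8.69023551e-01, -4.94356381e-01,
         5.10440052e+02]
[... 438 characters left out ...]
],
       [ 6.30042573e-03, -2.25472321e-01, -9.74229202e-01,
         9.27465082e+02],
       [ 0.00000000e+00,  0.00000000e+00,  0.00000000e+00,
         1.00000000e+00]])}
wrist {'intrinsics': array([[309.70691629,   0.        , 319.34785844],
       [  0.        , 309.70691629, 194.40787259],
       [  0.        ,   0.        ,   1.        ]]), 'pose': array([[ 2.22795869e-01,  9.44616733e-01,  2.40958977e-01,
         5.27371538e+01],
       [ 9.74865108e-01, -2.15919866e-01, -5.49238746e-02,
         5.51866017e+02],
       [ 1.45819182e-04,  2.47139312e-01, -9.68979948e-01,
         3.84981643e+02],
       [ 0.00000000e+00,  0.00000000e+00,  0.00000000e+00,
         1.00000000e+00]])}
```

View pics/scene0.png

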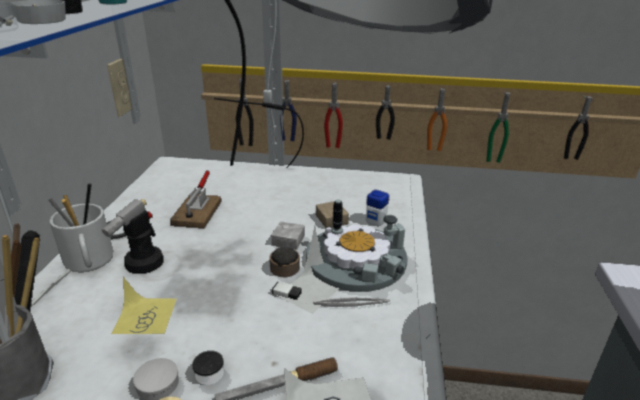

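View pics/top0.png

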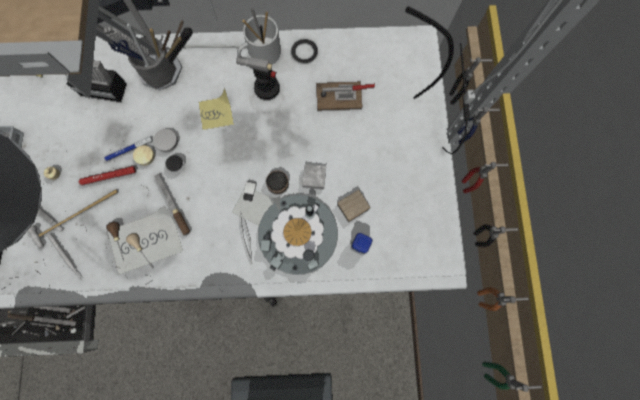

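View pics/wrist0.png

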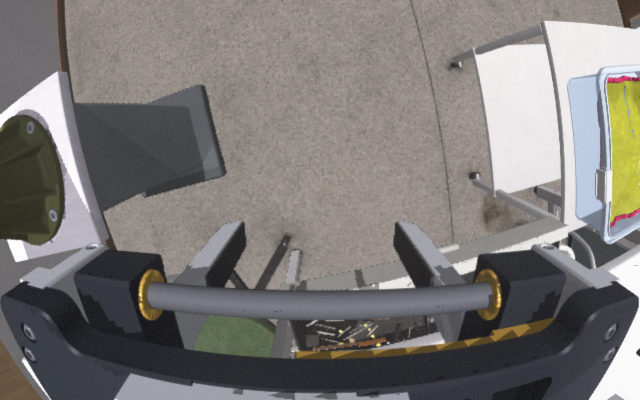

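```bash
cat > h.py <<'E'
import numpy as np, cv2
from cell import *
def ray(n,u,v,c=None):
    c=c or get_calibration(n);K=c["intrinsics"];T=c["pose"]
    x=(u-K[0,2])/K[0,0];y=(v-K[1,2])/K[1,1]
    if n=="wrist":
        r=np.hypot(x,y);d=np.array([x/r*np.sin(r),y/r*np.sin(r),np.cos(r)]) if r>0 else np.array([0,0,1.])
    else: d=np.array([x,y,1.])
    d=T[:3,:3]@d;return T[:3,3],d/np.linalg.norm(d)
def onz(n,u,v,z,c=None):
    o,d=ray(n,u,v,c);return o+d*(z-o[2])/d[2]
def tri(a,b):
    (o1,d1),(o2,d2)=a,b
    A=np.stack([d1,-d2],1);t=np.linalg.lstsq(A,o2-o1,rcond=None)[0]
    p,q=o1+t[0]*d1,o2+t[1]*d2
    return (p+q)/2,np.linalg.norm(p-q)
def proj(n,P,c=None):
    c=c or get_calibration(n);K=c["intrinsics"];T=c["pose"]
    p=T[:3,:3].T@(np.asarray(P,float)-T[:3,3])
    if n=="wrist":
        r=np.hypot(p[0],p[1]);th=np.arctan2(r,p[2]);p2=p[:2]/r*th
    else: p2=p[:2]/p[2]
    return K[0,0]*p2[0]+K[0,2],K[1,1]*p2[1]+K[1,2]
E
python3 - <<'E'
from h import *
t=cv2.imread("pics/top0.png");s=cv2.imread("pics/scene0.png")
cv2.imwrite("pics/tc.png",cv2.resize(t[180:280,230:380],None,fx=5,fy=5,interpolation=cv2.INTER_CUBIC))
cv2.imwrite("pics/sc.png",cv2.resize(s[180:310,260:420],None,fx=4.6,fy=4.6,interpolation=cv2.INTER_CUBIC))
def brass(im):
    h=cv2.cvtColor(im,cv2.COLOR_BGR2HSV);return cv2.inRange(h,(10,130,90),(25,255,255))
for n,im,b in(("top",t,(270,205,330,260)),("scene",s,(320,220,390,260))):
    m=np.zeros(im.shape[:2],np.uint8);m[b[1]:b[3],b[0]:b[2]]=brass(im)[b[1]:b[3],b[0]:b[2]]
    c=max(cv2.findContours(m,0,1)[0],key=cv2.contourArea);M=cv2.moments(c);u,v=M['m10']/M['m00'],M['m01']/M['m00']
    print(n,u,v,cv2.boundingRect(c),onz(n,u,v,42).round(1),onz(n,u,v,38).round(1))
E
```

```text
top 292.5 234.5 (291, 234, 3, 3) [578.5 -90.4  42. ] [579.1 -90.2  38. ]
scene 356.7579617834395 240.9589525831564 (340, 231, 34, 20) [585.8 -96.1  42. ] [ 586. -102.   38.]
```

View pics/tc.png

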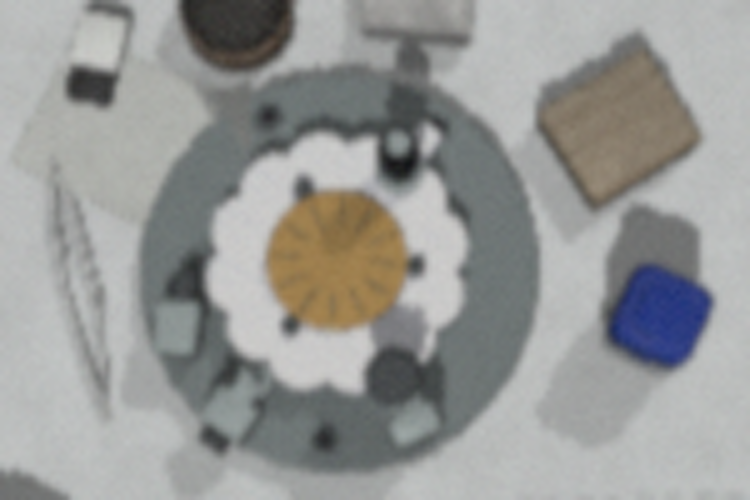

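View pics/sc.png

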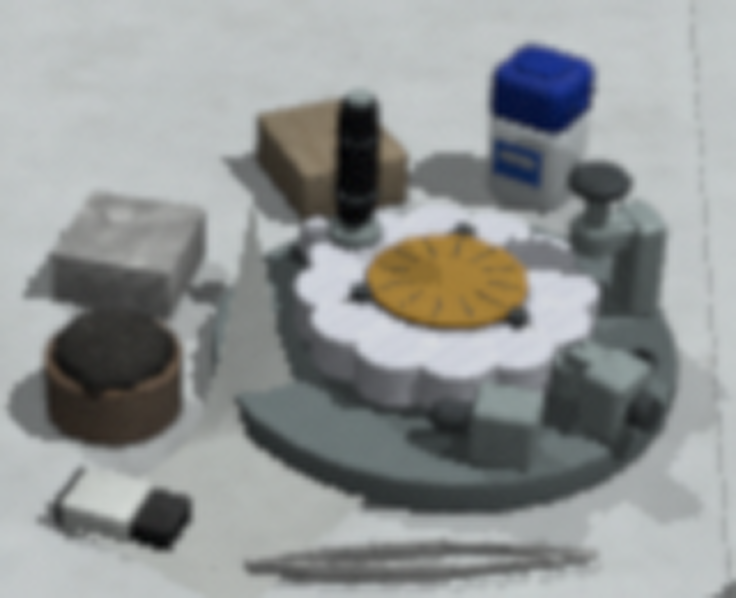

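Run:
```python
from h import *
f=lambda x,y:(230+(x+.5)/5-.5,180+(y+.5)/5-.5)
g=lambda x,y:(260+(x+.5)/4.6-.5,180+(y+.5)/4.6-.5)
print("tcp in top",proj("top",[122,536,205]),proj("top",[0,0,300]))
print("lamp?",tri(ray("scene",395,5),ray("top",0,168)))
def show(k,a,b,z):
    print(k,"tri",tri(ray("top",*f(*a)),ray("scene",*g(*b))),"topz",onz("top",*f(*a),z).round(1),"scz",onz("scene",*g(*b),z).round(1))
show("handle top",(398,143),(360,97),100)
show("dial",(338,260),(449,281),42)
show("lock",(392,376),(600,180),80)
show("base",(340,268),(449,281),16)
print("detent", onz("top",*f(237,400),42))
print("handle top via 38base", onz("top",*f(398,147),73))
```

```text
tcp in top (np.float64(-120.70317341369594), np.float64(536.9913958283344)) (np.float64(220.52411807509642), np.float64(673.440497260395))
lamp? (array([582.14028174, 218.11752978, 471.38295961]), np.float64(49.64892127147356))
handle top tri (array([ 623.60883351, -129.16977571,  100.56236674]), np.float64(0.8402464599166812)) topz [ 623.3 -129.2  100. ] scz [ 624.1 -130.3  100. ]
dial tri (array([ 585.01635   , -100.65134501,   39.52603206]), np.float64(0.3566929366162388)) topz [ 584.5 -100.7   42. ] scz [585.1 -97.   42. ]
lock tri (array([ 530.7760784 , -122.95745322,   76.05699894]), np.float64(0.9471248969159697)) topz [ 529.9 -123.    80. ] scz [ 531.5 -116.5   80. ]
base tri (array([ 583.34114357, -101.48340831,   38.64737316]), np.float64(3.806762033799678)) topz [ 584.7 -100.5   16. ] scz [ 586.3 -135.5   16. ]
detent [525.92254361 -55.79622524  42.        ]
handle top via 38base [ 627.13540165 -128.86346515   73.        ]
```

carry_out --series '[{"delta_pos": [25,-47,10],"turn": [0,0,-0.12],"hand": 0.5},{"delta_pos": [51,-94,20],"turn": [0,0,-0.24],"hand": 0.5},{"delta_pos": [77,-141,30],"turn": [0,0,-0.36],"hand": 0.5},{"delta_pos": [102,-188,35],"turn": [0,0,-0.48],"hand": 0.5},{"delta_pos": [128,-236,35],"turn": [0,0,-0.6],"hand": 0.5},{"delta_pos": [158,-281,35],"turn": [0,0,-0.72],"hand": 0.5},{"delta_pos": [188,-326,35],"turn": [0,0,-0.84],"hand": 0.5},{"delta_pos": [218,-371,35],"turn": [0,0,-0.96],"hand": 0.5}]'

```text
clock: 1.15
eef_pos: [341.2, 163.5, 240.6]
eef_rot: [3.141, -0.0, 1.953]
wrist_force: [1.1, 0.5, 0.3]
finger_gap: 46.8
```

carry_out --series '[{"delta_pos": [30,-48,0],"turn": [0,0,-0.1],"hand": 0.5},{"delta_pos": [60,-96,0],"turn": [0,0,-0.2],"hand": 0.5},{"delta_pos": [100,-140,0],"turn": [0,0,-0.3],"hand": 0.5},{"delta_pos": [140,-185,-10],"turn": [0,0,-0.4],"hand": 0.5},{"delta_pos": [185,-225,-20],"turn": [0,0,-0.52],"hand": 0.5},{"delta_pos": [230,-260,-35],"turn": [0,0,-0.52],"hand": 0.5},{"delta_pos": [282,-294,-50],"turn": [0,0,-0.52],"hand": 0.5},{"delta_pos": [282,-294,-50],"turn": [0,0,-0.52],"hand": 0.5}]'

```text
clock: 2.15
eef_pos: [623.3, -130.6, 185.7]
eef_rot: [-3.135, -0.001, 1.435]
wrist_force: [-0.3, 1.2, 0.4]
finger_gap: 47.2
```

Run:
```python
from h import *
s=read_state();print(s['eef_pos'],s['eef_rot'],s['joints'].round(2),s['wrist_force'])
c=get_calibration("wrist");print(c['pose'].round(3))
np.save("wc1.npy",c['pose'])
cv2.imwrite("pics/w1.png",camera("wrist")[:,:,::-1])
print([proj("wrist",p,c) for p in([623.5,-129.2,100],[585,-100.6,42],[530.5,-123,78])])
```

```text
[ 623.25797539 -130.61165111  185.69348358] [-3.13519648e+00 -7.01452464e-04  1.43485262e+00] [-0.26  0.51  1.27 -0.    1.37 -0.13] [-0.29088001  1.20424299  0.38404591]
[[ 9.91000e-01 -1.30000e-01 -3.90000e-02  6.33869e+02]
 [-1.35000e-01 -9.61000e-01 -2.42000e-01 -6.03090e+01]
 [-6.00000e-03  2.45000e-01 -9.69000e-01  3.65766e+02]
 [ 0.00000e+00  0.00000e+00  0.00000e+00  1.00000e+00]]
[(np.float64(320.07759581708603), np.float64(197.09386836120422)), (np.float64(280.664716432488), np.float64(162.05228105430405)), (np.float64(226.4739977575117), np.float64(197.54038657464028))]
```

View pics/w1.png

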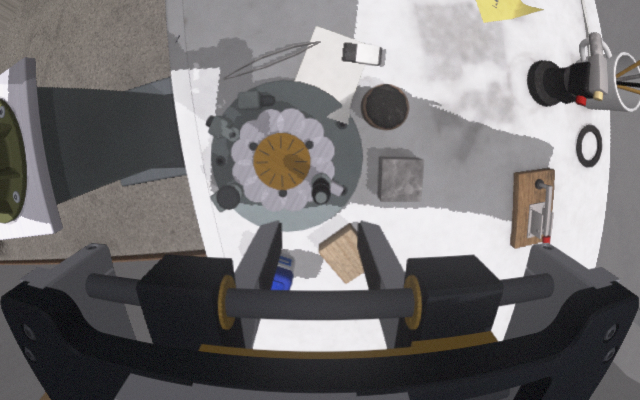

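Run:
```python
import cv2
im=cv2.imread("pics/w1.png")
cv2.imwrite("pics/w1c.png",cv2.resize(im[70:240,195:380],None,fx=4,fy=3.5,interpolation=cv2.INTER_CUBIC))
```

```text
(no output)
```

View pics/w1c.png

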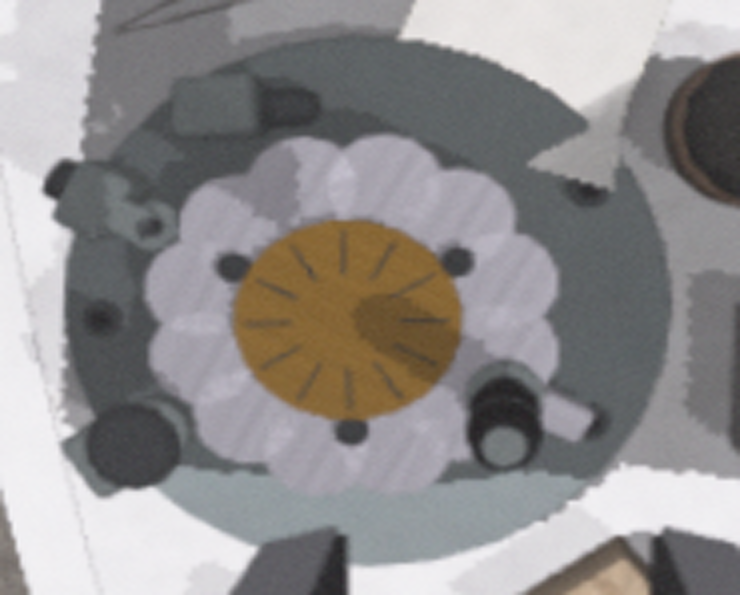

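carry_out --series '[{"delta_pos": [1,0,-40],"turn": [0,0,0],"hand": 0.5},{"delta_pos": [1,0,-80],"turn": [0,0,0],"hand": 0.5},{"delta_pos": [1,0,-110],"turn": [0,0,0],"hand": 0.5},{"delta_pos": [1,0,-118],"turn": [0,0,0],"hand": 0.5},{"delta_pos": [1,0,-118],"turn": [0,0,0],"hand": 0.5},{"delta_pos": [1,0,-118],"turn": [0,0,0],"hand": 0.5}]'

```text
clock: 2.95
eef_pos: [624.2, -128.9, 74.4]
eef_rot: [3.139, 0.0, 1.437]
wrist_force: [1.1, -0.6, 1.1]
finger_gap: 46.9
```

Run:
```python
from h import *
s=read_state();print(s['eef_pos'],s['eef_rot'],s['wrist_force'])
im=camera("wrist")[:,:,::-1];sc=camera("scene")[:,:,::-1]
a=cv2.resize(im[90:290,200:440],(480,400));b=cv2.resize(sc[150:310,250:450],(500,400))
cv2.imwrite("pics/w2.png",a);cv2.imwrite("pics/s2.png",b)
```

```text
[ 624.2294587  -128.87432465   74.37001518] [3.13901672e+00 3.17034840e-04 1.43692560e+00] [ 1.06973099 -0.63963723  1.08388321]
```

View pics/w2.png

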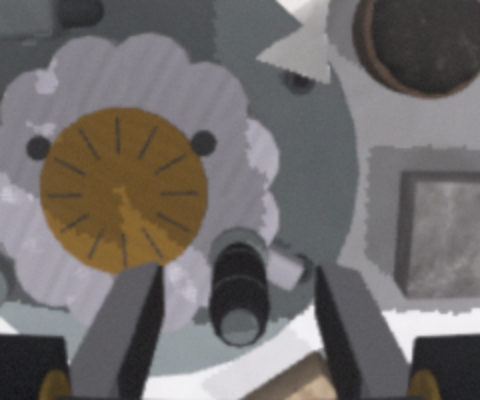

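View pics/s2.png

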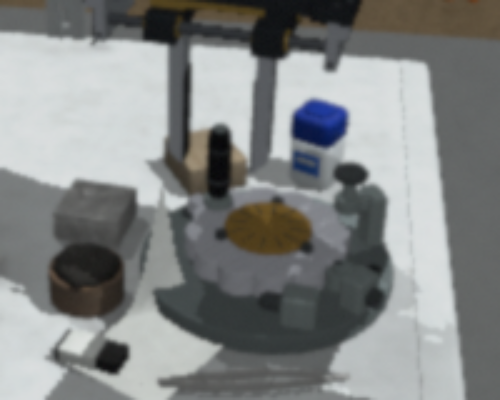

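carry_out --series '[{"delta_pos": [0,-0.5,-6],"turn": [0,0,0],"hand": 0.5},{"delta_pos": [0,-0.5,-6],"turn": [0,0,0],"hand": 0.15},{"delta_pos": [0,-0.5,-6],"turn": [0,0,0],"hand": 0.1},{"delta_pos": [0,-0.5,-6],"turn": [0,0,0],"hand": 0.1},{"delta_pos": [0,-0.5,-6],"turn": [0,0,0],"hand": 0.1}]' --squeeze 25

```text
clock: 3.68
eef_pos: [624.0, -129.4, 66.6]
eef_rot: [3.141, 0.0, 1.437]
wrist_force: [3.0, -0.9, -1.2]
finger_gap: 17.6
```

Run:
```python
from h import *
s=read_state();print(s['eef_pos'],s['eef_rot'],s['wrist_force'],s['finger_gap'])
```

```text
[ 623.9809395  -129.43186412   66.59280644] [3.14051413e+00 8.41796327e-05 1.43674710e+00] [ 3.01016597 -0.8631489  -1.23466832] 17.628783724929516
```

Run:
```python
import numpy as np
y=np.radians(-7.7);C=np.array([585.5,-100.4])
P=lambda b:48*np.array([np.cos(np.radians(b)+y),np.sin(np.radians(b)+y)])
for b in np.arange(-30,98,7.5): print(b,(P(b)-P(-30)).round(1),(P(b)+C).round(1))
```

```text
-30.0 [0. 0.] [ 623.5 -129.8]
-22.5 [3.5 5.2] [ 627.  -124.5]
-15.0 [ 6.3 10.8] [ 629.8 -118.9]
-7.5 [ 8.3 16.8] [ 631.8 -113. ]
0.0 [ 9.6 22.9] [ 633.1 -106.8]
7.5 [10.  29.2] [ 633.5 -100.6]
15.0 [ 9.6 35.5] [633.1 -94.3]
22.5 [ 8.4 41.6] [631.9 -88.1]
30.0 [ 6.4 47.6] [629.9 -82.2]
37.5 [ 3.7 53.2] [627.2 -76.5]
45.0 [ 0.2 58.4] [623.7 -71.3]
52.5 [-3.9 63.2] [619.6 -66.6]
60.0 [-8.6 67.3] [614.9 -62.4]
67.5 [-13.8  70.8] [609.6 -58.9]
75.0 [-19.5  73.6] [604.  -56.1]
82.5 [-25.4  75.7] [598.1 -54.1]
90.0 [-31.5  76.9] [591.9 -52.8]
97.5 [-37.8  77.4] [585.7 -52.4]
```

carry_out --series '[{"delta_pos": [3.5,5.2,0],"turn": [0,0,0],"hand": 0.1},{"delta_pos": [6.3,10.8,0],"turn": [0,0,0],"hand": 0.1},{"delta_pos": [6.3,10.8,0],"turn": [0,0,0],"hand": 0.1}]'

```text
clock: 4.05
eef_pos: [630.4, -117.9, 66.6]
eef_rot: [3.141, -0.0, 1.437]
wrist_force: [3.5, -0.2, -1.1]
finger_gap: 17.7
```

carry_out --series '[{"delta_pos": [2.0,6.0,0],"turn": [0,0,0],"hand": 0.1},{"delta_pos": [3.3,12.1,0],"turn": [0,0,0],"hand": 0.1},{"delta_pos": [3.3,12.1,0],"turn": [0,0,0],"hand": 0.1}]'

```text
clock: 4.42
eef_pos: [633.3, -106.0, 66.5]
eef_rot: [3.141, 0.0, 1.437]
wrist_force: [2.0, -0.7, 0.8]
finger_gap: 17.3
```

carry_out --series '[{"delta_pos": [0.4,6.3,0],"turn": [0,0,0],"hand": 0.1},{"delta_pos": [0,12.6,0],"turn": [0,0,0],"hand": 0.1},{"delta_pos": [-1.2,18.7,0],"turn": [0,0,0],"hand": 0.1},{"delta_pos": [-3.2,24.7,0],"turn": [0,0,0],"hand": 0.1},{"delta_pos": [-3.2,24.7,0],"turn": [0,0,0],"hand": 0.1}]'

```text
clock: 5.05
eef_pos: [629.8, -81.4, 66.5]
eef_rot: [-3.141, 0.0, 1.437]
wrist_force: [-0.4, -1.2, 2.5]
finger_gap: 17.3
```

carry_out --series '[{"delta_pos": [-2.7,5.6,0],"turn": [0,0,0],"hand": 0.1},{"delta_pos": [-6.2,10.8,0],"turn": [0,0,0],"hand": 0.1},{"delta_pos": [-10.3,15.6,0],"turn": [0,0,0],"hand": 0.1},{"delta_pos": [-15,19.7,0],"turn": [0,0,0],"hand": 0.1},{"delta_pos": [-15,19.7,0],"turn": [0,0,0],"hand": 0.1}]'

```text
clock: 5.68
eef_pos: [614.4, -61.9, 66.5]
eef_rot: [-3.141, 0.0, 1.437]
wrist_force: [-2.5, -3.5, 3.9]
finger_gap: 16.9
```

carry_out --series '[{"delta_pos": [-5.2,3.5,0],"turn": [0,0,0],"hand": 0.1},{"delta_pos": [-10.9,6.3,0],"turn": [0,0,0],"hand": 0.1},{"delta_pos": [-16.8,8.4,0],"turn": [0,0,0],"hand": 0.1},{"delta_pos": [-20,9,0],"turn": [0,0,0],"hand": 0.1},{"delta_pos": [-20,9,0],"turn": [0,0,0],"hand": 0.1}]'

```text
clock: 6.3
eef_pos: [594.2, -53.1, 66.5]
eef_rot: [-3.14, 0.0, 1.437]
wrist_force: [-3.7, -4.7, 5.8]
finger_gap: 17.4
```

Run:
```python
from h import *
s=read_state();print(s['eef_pos'],s['wrist_force'])
t=camera("top")[:,:,::-1];sc=camera("scene")[:,:,::-1]
cv2.imwrite("pics/t3.png",cv2.resize(t[180:280,230:380],None,fx=5,fy=5,interpolation=cv2.INTER_CUBIC))
cv2.imwrite("pics/s3.png",cv2.resize(sc[180:310,260:420],None,fx=4.6,fy=4.6,interpolation=cv2.INTER_CUBIC))
```

```text
[594.21102434 -53.14817979  66.46164327] [-3.69409616 -4.69516168  5.77742458]
```

View pics/s3.png

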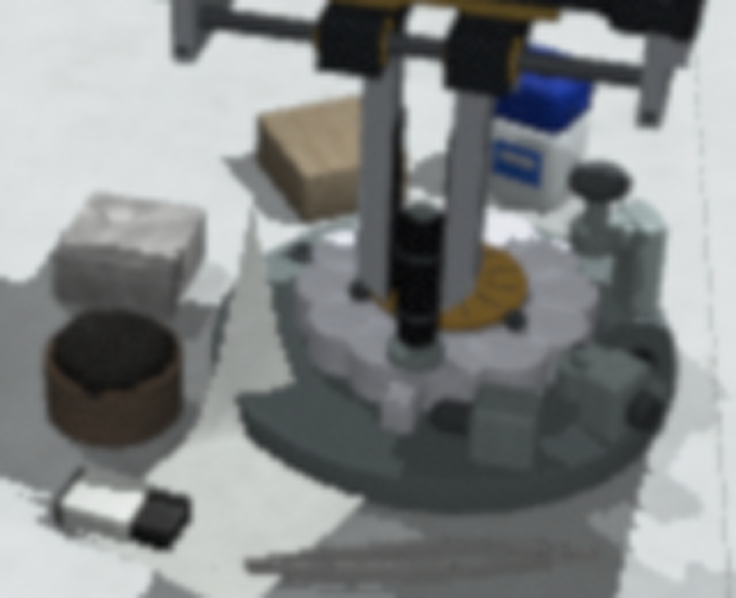

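View pics/t3.png

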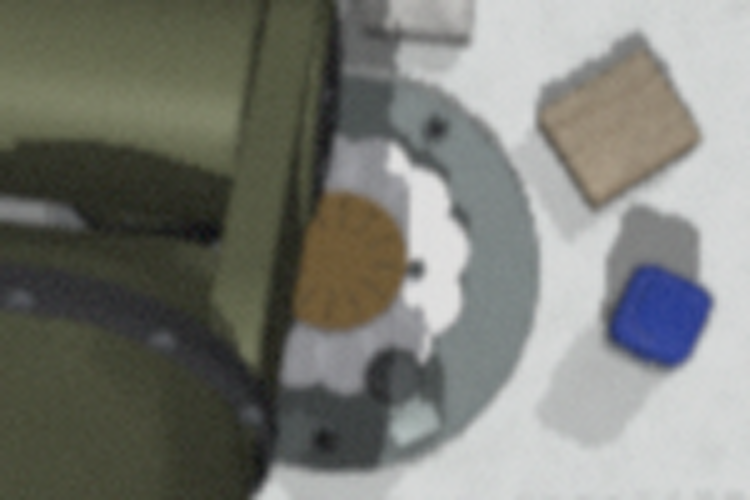

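carry_out --series '[{"delta_pos": [-1,-0.4,0],"turn": [0,0,0],"hand": 0.1},{"delta_pos": [-2,-0.8,0],"turn": [0,0,0],"hand": 0.1},{"delta_pos": [-2,-0.8,0],"turn": [0,0,0],"hand": 0.1}]'

```text
clock: 6.78
eef_pos: [592.8, -53.2, 66.5]
eef_rot: [-3.141, -0.001, 1.437]
wrist_force: [-3.6, 3.3, 6.6]
finger_gap: 17.5
```

Run:
```python
from h import *
s=read_state();print(s['eef_pos'],s['wrist_force'],s['joints'])
```

```text
[592.80210298 -53.19203247  66.48299729] [-3.58694931  3.34202338  6.55818416] [-1.51392766e-01  5.42534184e-01  1.52006243e+00  9.21531915e-04
  1.07945686e+00 -1.80560823e-02]
```

carry_out --series '[{"delta_pos": [-0.5,0.4,0],"turn": [0,0,0],"hand": 0.1},{"delta_pos": [-1,0.4,0],"turn": [0,0,0],"hand": 0.1},{"delta_pos": [-1,0.4,0],"turn": [0,0,0],"hand": 0.1}]'

```text
clock: 7.15
eef_pos: [592.0, -53.1, 66.5]
eef_rot: [-3.142, -0.001, 1.437]
wrist_force: [-1.8, 3.5, 4.9]
finger_gap: 17.7
```

carry_out --series '[{"delta_pos": [-0.5,0,0],"turn": [0,0,0],"hand": 0.1},{"delta_pos": [-0.5,0,0],"turn": [0,0,0],"hand": 0.1}]'

```text
clock: 7.4
eef_pos: [591.6, -53.1, 66.5]
eef_rot: [3.141, -0.001, 1.437]
wrist_force: [-1.4, 5.2, 4.8]
finger_gap: 17.6
```

carry_out --series '[{"delta_pos": [-0.5,0,0],"turn": [0,0,0],"hand": 0.1},{"delta_pos": [-0.5,0,0],"turn": [0,0,0],"hand": 0.1}]'

```text
clock: 7.65
eef_pos: [591.3, -53.1, 66.5]
eef_rot: [3.141, -0.001, 1.437]
wrist_force: [2.2, 5.8, 4.4]
finger_gap: 17.5
```

carry_out --series '[{"delta_pos": [-0.5,0.4,0],"turn": [0,0,0],"hand": 0.1},{"delta_pos": [-0.5,0.4,0],"turn": [0,0,0],"hand": 0.1}]'

```text
clock: 7.9
eef_pos: [591.0, -53.0, 66.5]
eef_rot: [3.14, -0.0, 1.437]
wrist_force: [4.7, 4.5, 1.7]
finger_gap: 17.5
```

carry_out --series '[{"delta_pos": [-0.3,0,0],"turn": [0,0,0],"hand": 0.1},{"delta_pos": [-0.3,0,0],"turn": [0,0,0],"hand": 0.1}]'

```text
clock: 8.15
eef_pos: [590.8, -52.9, 66.5]
eef_rot: [3.14, -0.0, 1.437]
wrist_force: [5.9, 3.3, 1.1]
finger_gap: 17.6
```

carry_out --series '[{"delta_pos": [-0.3,0,0],"turn": [0,0,0],"hand": 0.1},{"delta_pos": [-0.3,0,0],"turn": [0,0,0],"hand": 0.1}]'

```text
clock: 8.4
eef_pos: [590.7, -53.0, 66.5]
eef_rot: [3.14, -0.0, 1.437]
wrist_force: [6.4, 3.0, 0.0]
finger_gap: 17.7
```

carry_out --series '[{"delta_pos": [-0.4,0,0],"turn": [0,0,0],"hand": 0.1},{"delta_pos": [-0.4,0,0],"turn": [0,0,0],"hand": 0.1}]'

```text
clock: 8.65
eef_pos: [590.5, -52.9, 66.5]
eef_rot: [3.139, -0.0, 1.437]
wrist_force: [8.0, 4.7, -0.0]
finger_gap: 17.4
```

carry_out --series '[{"delta_pos": [-0.4,0,0],"turn": [0,0,0],"hand": 0.1},{"delta_pos": [-0.4,0,0],"turn": [0,0,0],"hand": 0.1}]'

```text
clock: 8.9
eef_pos: [590.3, -53.0, 66.6]
eef_rot: [3.138, -0.0, 1.437]
wrist_force: [9.8, 5.0, -2.2]
finger_gap: 17.6
```

carry_out --series '[{"delta_pos": [-0.5,0,0],"turn": [0,0,0],"hand": 0.1},{"delta_pos": [-0.5,0,0],"turn": [0,0,0],"hand": 0.1}]'

```text
clock: 9.15
eef_pos: [590.1, -52.9, 66.6]
eef_rot: [3.138, -0.001, 1.437]
wrist_force: [12.9, 4.0, -3.2]
finger_gap: 17.4
```

carry_out --series '[{"delta_pos": [-0.4,0,0],"turn": [0,0,0],"hand": 0.1},{"delta_pos": [-0.4,0,0],"turn": [0,0,0],"hand": 0.1}]'

```text
clock: 9.4
eef_pos: [589.9, -52.9, 66.6]
eef_rot: [3.137, -0.001, 1.437]
wrist_force: [14.7, 4.2, -4.7]
finger_gap: 17.5
```

carry_out --series '[{"delta_pos": [0,0,0],"turn": [0,0,0],"hand": 0.1},{"delta_pos": [0,0,0],"turn": [0,0,0],"hand": 0.1},{"delta_pos": [0,0,0],"turn": [0,0,0],"hand": 0.1}]'

```text
clock: 9.78
eef_pos: [589.9, -52.9, 66.6]
eef_rot: [3.137, -0.001, 1.437]
wrist_force: [13.8, 4.0, -4.1]
finger_gap: 17.7
```

Run:
```python
from h import *
sc=camera("scene")[:,:,::-1]
cv2.imwrite("pics/s4.png",cv2.resize(sc[180:310,260:420],None,fx=4.6,fy=4.6,interpolation=cv2.INTER_CUBIC))
```

```text
(no output)
```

View pics/s4.png

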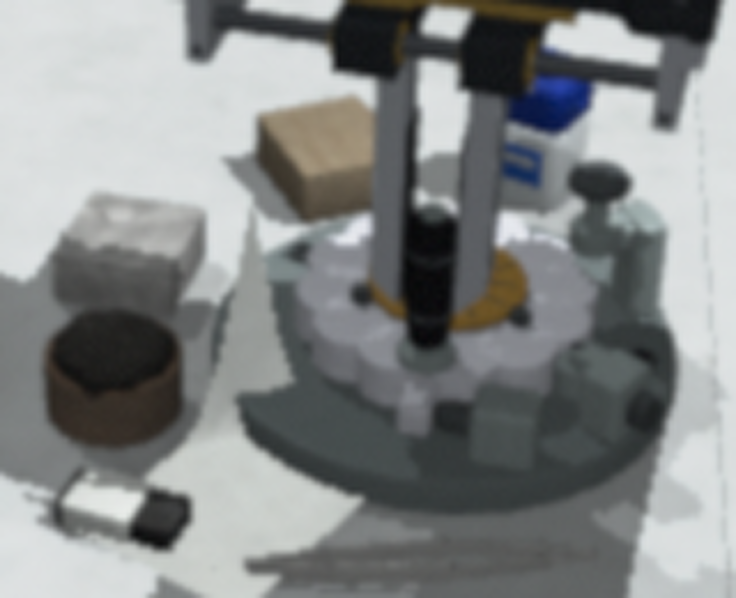

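carry_out --series '[{"delta_pos": [0,0,0],"turn": [0,0,0],"hand": 0.1},{"delta_pos": [0,0,0],"turn": [0,0,0],"hand": 0.1},{"delta_pos": [0,0,0],"turn": [0,0,0],"hand": 0.1}]'

```text
clock: 10.2
eef_pos: [589.9, -52.9, 66.6]
eef_rot: [3.137, -0.001, 1.437]
wrist_force: [13.7, 5.1, -4.7]
finger_gap: 17.6
```

carry_out --series '[{"delta_pos": [-0.3,0,0],"turn": [0,0,0],"hand": 0.1},{"delta_pos": [-0.3,0,0],"turn": [0,0,0],"hand": 0.1},{"delta_pos": [-0.3,0,0],"turn": [0,0,0],"hand": 0.1},{"delta_pos": [-0.3,0,0],"turn": [0,0,0],"hand": 0.1},{"delta_pos": [-0.3,0,0],"turn": [0,0,0],"hand": 0.1},{"delta_pos": [-0.3,0,0],"turn": [0,0,0],"hand": 0.1}]'

```text
clock: 10.95
eef_pos: [589.8, -52.9, 66.6]
eef_rot: [3.137, -0.001, 1.437]
wrist_force: [15.1, 5.0, -5.2]
finger_gap: 17.8
```

carry_out --series '[{"delta_pos": [4.1,0,0],"turn": [0,0,0],"hand": 0.1},{"delta_pos": [10.2,-1.2,0],"turn": [0,0,0],"hand": 0.1},{"delta_pos": [16.1,-3.3,0],"turn": [0,0,0],"hand": 0.1},{"delta_pos": [21.8,-6.1,0],"turn": [0,0,0],"hand": 0.1},{"delta_pos": [27.1,-9.6,0],"turn": [0,0,0],"hand": 0.1},{"delta_pos": [31.7,-13.8,0],"turn": [0,0,0],"hand": 0.1},{"delta_pos": [35.9,-18.5,0],"turn": [0,0,0],"hand": 0.1},{"delta_pos": [35.9,-18.5,0],"turn": [0,0,0],"hand": 0.1}]'

```text
clock: 11.95
eef_pos: [624.3, -72.2, 66.5]
eef_rot: [3.141, 0.0, 1.436]
wrist_force: [2.9, 1.1, 3.3]
finger_gap: 17.4
```

carry_out --series '[{"delta_pos": [3.5,-5.2,0],"turn": [0,0,0],"hand": 0.1},{"delta_pos": [6.2,-10.9,0],"turn": [0,0,0],"hand": 0.1},{"delta_pos": [8.2,-16.8,0],"turn": [0,0,0],"hand": 0.1},{"delta_pos": [9.4,-23,0],"turn": [0,0,0],"hand": 0.1},{"delta_pos": [9.8,-29.3,0],"turn": [0,0,0],"hand": 0.1},{"delta_pos": [9.4,-35.5,0],"turn": [0,0,0],"hand": 0.1},{"delta_pos": [8.1,-41.7,0],"turn": [0,0,0],"hand": 0.1},{"delta_pos": [8.1,-41.7,0],"turn": [0,0,0],"hand": 0.1}]'

```text
clock: 12.95
eef_pos: [631.8, -113.9, 66.5]
eef_rot: [3.141, 0.0, 1.436]
wrist_force: [2.9, 0.5, 4.3]
finger_gap: 17.6
```

carry_out --series '[{"delta_pos": [-2,-5.9,0],"turn": [0,0,0],"hand": 0.1},{"delta_pos": [-4.8,-11.5,0],"turn": [0,0,0],"hand": 0.1},{"delta_pos": [-8.3,-16.8,0],"turn": [0,0,0],"hand": 0.1},{"delta_pos": [-8.3,-16.8,0],"turn": [0,0,0],"hand": 0.1},{"delta_pos": [-8.3,-16.8,0],"turn": [0,0,0],"hand": 0.1}]'

```text
clock: 13.58
eef_pos: [623.5, -130.2, 66.5]
eef_rot: [-3.142, -0.0, 1.437]
wrist_force: [2.4, 2.0, 4.9]
finger_gap: 17.6
```

carry_out --series '[{"delta_pos": [0,0,0],"turn": [0,0,0],"hand": 0.3},{"delta_pos": [0,0,0],"turn": [0,0,0],"hand": 0.5},{"delta_pos": [0,0,0],"turn": [0,0,0],"hand": 0.5},{"delta_pos": [0,0,0],"turn": [0,0,0],"hand": 0.5},{"delta_pos": [0,0,20],"turn": [0,0,0],"hand": 0.5},{"delta_pos": [0,0,60],"turn": [0,0,0],"hand": 0.5},{"delta_pos": [0,0,90],"turn": [0,0,0],"hand": 0.5},{"delta_pos": [0,0,90],"turn": [0,0,0],"hand": 0.5}]'

```text
clock: 14.58
eef_pos: [624.7, -130.3, 160.4]
eef_rot: [3.136, 0.001, 1.437]
wrist_force: [-0.0, 0.4, 0.2]
finger_gap: 46.9
```

Run:
```python
from h import *
s=read_state();print(s['eef_pos'],s['wrist_force'])
c=get_calibration("wrist");
im=camera("wrist")[:,:,::-1];cv2.imwrite("pics/w5.png",im)
sc=camera("scene")[:,:,::-1];cv2.imwrite("pics/s5f.png",sc)
cv2.imwrite("pics/w5c.png",cv2.resize(im[70:240,195:380],None,fx=4,fy=3.5,interpolation=cv2.INTER_CUBIC))
cv2.imwrite("pics/s5.png",cv2.resize(sc[180:310,260:420],None,fx=4.6,fy=4.6,interpolation=cv2.INTER_CUBIC))
np.save("wc5.npy",c['pose'])
print([proj("wrist",p,c) for p in([624,-129.5,100],[585.7,-100.3,42],[531.5,-122.7,80])])
a=cv2.imread("pics/scene0.png")
```

```text
[ 624.71007503 -130.34251655  160.38363687] [-0.00178345  0.39270918  0.19421029]
[(np.float64(317.9921983752405), np.float64(205.8148095132516)), (np.float64(275.14900491552555), np.float64(165.71993651467665)), (np.float64(216.0503223312616), np.float64(205.27151835319654))]
```

View pics/w5c.png

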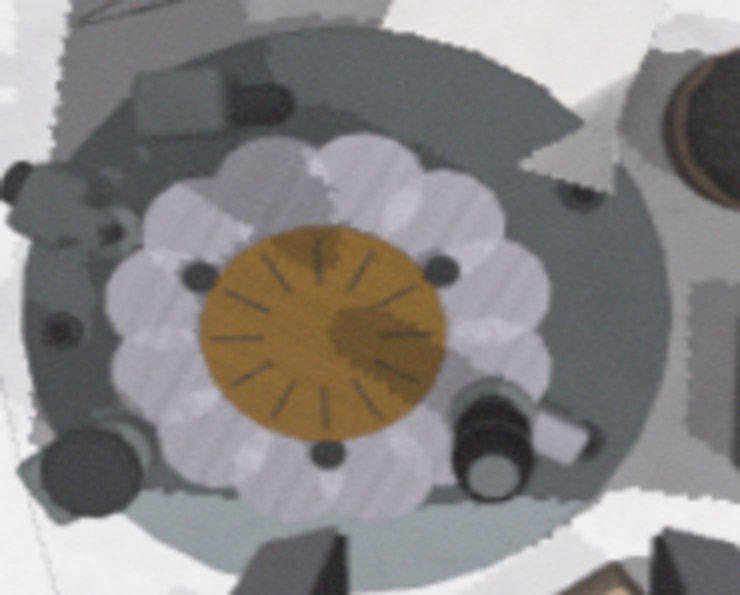

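View pics/s5.png

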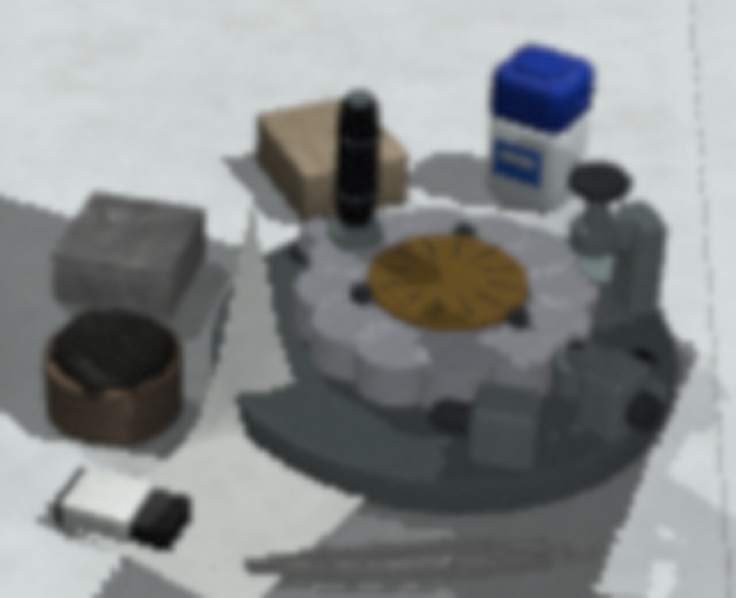

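carry_out --series '[{"delta_pos": [-45,3.5,0],"turn": [0,0,0],"hand": 0},{"delta_pos": [-91.6,7,0],"turn": [0,0,0],"hand": 0},{"delta_pos": [-91.6,7,-20],"turn": [0,0,0],"hand": 0},{"delta_pos": [-91.6,7,-46],"turn": [0,0,0],"hand": 0},{"delta_pos": [-91.6,7,-60],"turn": [0,0,0],"hand": 0},{"delta_pos": [-91.6,7,-66],"turn": [0,0,0],"hand": 0},{"delta_pos": [-91.6,7,-66],"turn": [0,0,0],"hand": 0},{"delta_pos": [-91.6,7,-66],"turn": [0,0,0],"hand": 0}]' --squeeze 10

```text
clock: 15.68
eef_pos: [532.3, -123.1, 91.1]
eef_rot: [3.141, 0.0, 1.437]
wrist_force: [-0.7, 0.1, -0.0]
finger_gap: 0.4
```

Run:
```python
from h import *
s=read_state();print(s['eef_pos'],s['wrist_force'],s['finger_gap'])
im=camera("wrist")[:,:,::-1];sc=camera("scene")[:,:,::-1]
cv2.imwrite("pics/w6.png",np.hstack([cv2.resize(im[90:300,200:440],(400,350)),cv2.resize(sc[150:310,300:440],(400,350))]))
```

```text
[ 532.34170255 -123.14291126   91.10583223] [-0.73857371  0.11939961 -0.02205636] 0.37792524497725116
```

View pics/w6.png

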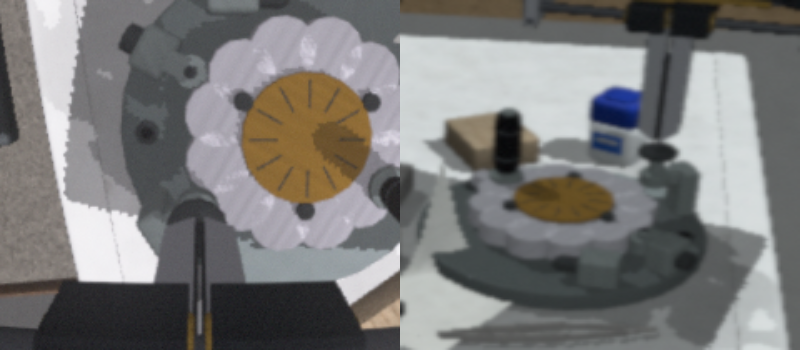

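carry_out --series '[{"delta_pos": [0,0,-3],"turn": [0,0,0],"hand": 0},{"delta_pos": [0,0,-6],"turn": [0,0,0],"hand": 0},{"delta_pos": [0,0,-9],"turn": [0,0,0],"hand": 0},{"delta_pos": [0,0,-11],"turn": [0,0,0],"hand": 0},{"delta_pos": [0,0,-13],"turn": [0,0,0],"hand": 0},{"delta_pos": [0,0,-13],"turn": [0,0,0],"hand": 0}]'

```text
clock: 16.52
eef_pos: [532.0, -123.1, 77.4]
eef_rot: [-3.142, 0.0, 1.437]
wrist_force: [-0.4, 1.0, 2.0]
finger_gap: 0.3
```

carry_out --series '[{"delta_pos": [0,0,-1.5],"turn": [0,0,0],"hand": 0},{"delta_pos": [0,0,-3],"turn": [0,0,0],"hand": 0},{"delta_pos": [0,0,-4.5],"turn": [0,0,0],"hand": 0},{"delta_pos": [0,0,-6],"turn": [0,0,0],"hand": 0},{"delta_pos": [0,0,-6],"turn": [0,0,0],"hand": 0}]'

```text
clock: 17.15
eef_pos: [532.0, -123.0, 71.4]
eef_rot: [-3.142, -0.0, 1.437]
wrist_force: [-1.0, 0.1, 3.1]
finger_gap: 0.2
```

carry_out --series '[{"delta_pos": [0,0,-1],"turn": [0,0,0],"hand": 0},{"delta_pos": [0,0,-2],"turn": [0,0,0],"hand": 0},{"delta_pos": [0,0,-2],"turn": [0,0,0],"hand": 0},{"delta_pos": [0,0,-2],"turn": [0,0,0],"hand": 0}]'

```text
clock: 17.65
eef_pos: [532.0, -123.0, 69.4]
eef_rot: [-3.142, 0.0, 1.437]
wrist_force: [-0.7, 0.1, 3.8]
finger_gap: 0.6
```

carry_out --series '[{"delta_pos": [0,0,-0.5],"turn": [0,0,0],"hand": 0},{"delta_pos": [0,0,-1],"turn": [0,0,0],"hand": 0},{"delta_pos": [0,0,-1],"turn": [0,0,0],"hand": 0}]'

```text
clock: 18.02
eef_pos: [532.0, -123.1, 68.5]
eef_rot: [3.142, 0.0, 1.437]
wrist_force: [-2.0, 1.7, 4.0]
finger_gap: 0.6
```

carry_out --series '[{"delta_pos": [0,0,-0.5],"turn": [0,0,0],"hand": 0},{"delta_pos": [0,0,-1],"turn": [0,0,0],"hand": 0},{"delta_pos": [0,0,-1],"turn": [0,0,0],"hand": 0}]'

```text
clock: 18.4
eef_pos: [532.1, -123.1, 68.1]
eef_rot: [3.141, 0.0, 1.437]
wrist_force: [-5.5, 1.3, 12.5]
finger_gap: 0.8
```

carry_out --series '[{"delta_pos": [0,0,-0.5],"turn": [0,0,0],"hand": 0},{"delta_pos": [0,0,-0.5],"turn": [0,0,0],"hand": 0},{"delta_pos": [0,0,-0.5],"turn": [0,0,0],"hand": 0}]'

```text
clock: 18.77
eef_pos: [532.1, -123.1, 68.0]
eef_rot: [3.141, 0.0, 1.437]
wrist_force: [-7.2, 1.4, 15.9]
finger_gap: 0.4
```

carry_out --series '[{"delta_pos": [0,0,5],"turn": [0,0,0],"hand": 0},{"delta_pos": [0,0,30],"turn": [0,0,0],"hand": 0},{"delta_pos": [0,0,80],"turn": [0,0,0],"hand": 0},{"delta_pos": [-40,0,120],"turn": [0,0,0],"hand": 0},{"delta_pos": [-90,0,140],"turn": [0,0,0],"hand": 0},{"delta_pos": [-140,0,140],"turn": [0,0,0],"hand": 0},{"delta_pos": [-140,0,140],"turn": [0,0,0],"hand": 0},{"delta_pos": [-140,0,140],"turn": [0,0,0],"hand": 0}]'

```text
clock: 19.77
eef_pos: [392.6, -123.2, 207.1]
eef_rot: [3.141, 0.0, 1.437]
wrist_force: [0.1, 0.5, 0.0]
finger_gap: 0.1
```

Run:
```python
from h import *
s=read_state();print(s['eef_pos'],s['wrist_force'],s['qd'].round(3))
t=camera("top")[:,:,::-1];sc=camera("scene")[:,:,::-1]
cv2.imwrite("pics/t7.png",cv2.resize(t[180:280,230:380],None,fx=5,fy=5,interpolation=cv2.INTER_CUBIC))
cv2.imwrite("pics/s7.png",cv2.resize(sc[180:310,260:420],None,fx=4.6,fy=4.6,interpolation=cv2.INTER_CUBIC))
```

```text
[ 392.59762183 -123.23138876  207.14950107] [0.14233423 0.50202192 0.02049578] [ 0.007  0.026 -0.013  0.     0.    -0.003]
```

View pics/t7.png

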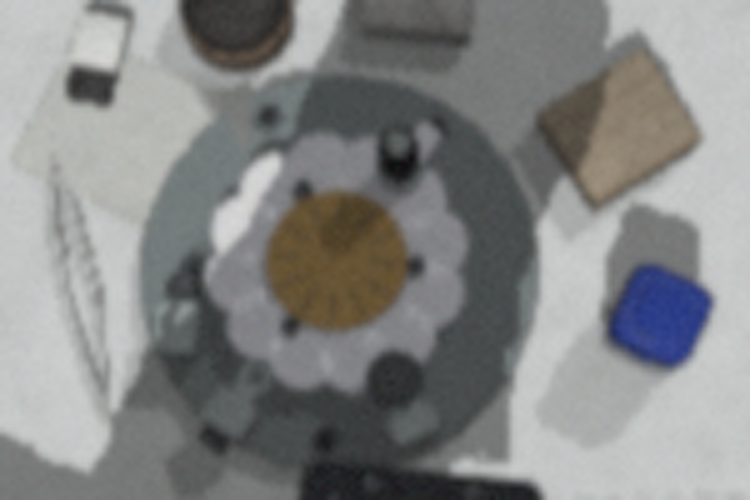

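View pics/s7.png

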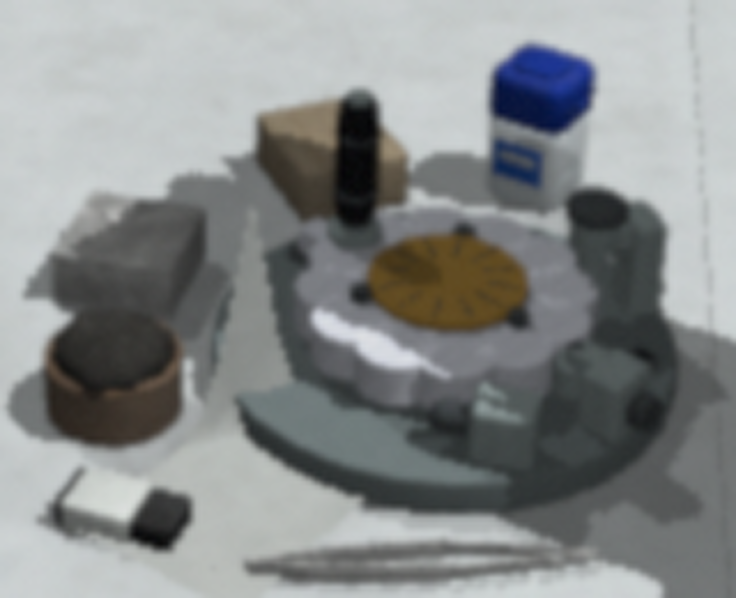

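The pin head is down: in the scene crop it moved from row 180 to about 207. The handle is at (398,147) in the top crop, the same place as at the four-click angle. The things around it have not moved.

```bash
python3 -c "
from cell import *
print(read_state()['qd'].round(3)); print(sign_off())"
```

```text
[ 0.001  0.005  0.002 -0.     0.003 -0.001]
the job is handed in; nothing more can be done
None
```

The turret is set four clicks from home with the lock pin fully down, and the job is handed in at about 20 s on the clock.

- **Home stop:** I gripped the handle and wound the turret anticlockwise onto the stop. The force on the handle rose to about 14 N, which works out to about 8 N on the stop. It stayed at about 7–8 N for roughly 1.5 s, and the highest reading works out to about 8 N. The handle travelled 1.6 mm to reach that force, against about 0.9 mm expected. I put the difference down to give in the gripper pads and went by the force reading.
- **Four clicks:** I wound it clockwise 120° and let go. Both views then showed the handle at -30°, the same place it stood at the start, so it was already at four clicks before homing.
- **Lock pin:** I pressed it down with the fingers shut, meeting about 4 N of friction. It bottomed with the fingertips at 68.0 mm, where the force rose to 16 N, and I then backed away.
- **Last checks:** The pictures show the pin head down, the handle unmoved and the nearby things in place. The arm was clear, with a wrist force near zero.

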